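# Spread a retaining ring onto a turntable spindle and hold it at the groove

## Robot

A 6-joint arm with a two-finger parallel gripper is mounted at the origin on the work surface. World frame = base frame: x ahead of the robot, y to its left, z up, the work surface at z = 0. Lengths are in m, angles in degrees, forces in N, time in s.
With the tool pointing down it reaches from about 0.35 to 0.875 m from the base axis. Payload 4.2 kg.
Tool frame: the origin (TCP) lies midway between the tips of the shut fingers; the grasp point (between the pads) lies 19 mm behind it; z points along the fingers, y is the line along which they close (so a half turn about z gives the same grasp; the last joint's range is limited). The gripper opens to 87 mm and grips with 3 to 60 N. Pads are 19 mm wide; open, the fingers measure 117 mm over their backs; the gripper's body (75 mm by 190 mm) begins 51 mm behind the grasp point.
Start: joints at [80.306, 22.042, 0.453, 0, -68.411, -14.817], TCP at [0.259, 0.569, 0.223] pointing down, gripper open.
Joint ranges: [-179.83, 179.83], [-69.29, 118.12], [-61.27, 80.66], [-181.25, 117.63], [-171.15, -9.14], [-177.46, 177.46]. Speed limits (degrees/s): [159.86, 159.86, 180, 180, 180, 180].

## Interface

Orientations are given as a 3x3 rotation matrix whose columns are the frame's x, y, z axes.
In Python, from station import sense, capture, finish_job, silhouettes, landmark_of gives the robot as it stands.
- The arm moves only by the tool step_arm, never from a script. Its arguments are lists of equal length, an entry for each row: "linear": the shift along the tool's x, y, z in mm, a list of three; "delta_rot": the turn, a rotation vector about the tool's x, y, z in rad, a list of three; "grip": the finger opening in mm, from 0 to 87. A call has 1 to 10 rows; each row shifts and turns the commanded pose from where the row before left it, along the tool's axes as they then stand; what a row does not reach is not made up. A row lasts 1/8 s, in which the tool goes at most 62.5 mm and 10.7 degrees, less where a joint would pass 70% of its speed; a pose out of reach is approached as far as the arm can. A call with a gripper value outside its range is refused whole. The fingers move at their own pace and stop on an object; the grip force is fixed at half the most. Time passes only in rows, so rows that do not move let the fingers close. It gives the time, the measured TCP pose, the force, the opening and the grip force at its end, in the units of the state.
- sense(): the state, without advancing time (a new reading comes with each control period).
- capture(name): name is "scene" or "top" or "wrist"; returns a dict with "img" (384x512x3 uint8, red, green, blue), "fx", "fy", "cx", "cy" (pixels), "k1" (the pictures are not rectified: a ray, as slopes to the right and down, at radius r is drawn at 1 + k1 r^2 times it, then the intrinsics apply), "world_to_cam" (4x4, takes a point from world to camera coordinates); the wrist camera has in their place "mount" (4x4, takes a point from camera to tool coordinates, whose origin is the TCP and whose axes are the flange's). Camera axes: x right, y up, looking along -z (the intrinsics and any distortion apply to the point x, -y, -z); pixel columns grow to the right and rows downward; lengths in m; the calibration is good to about 2 mm. A picture is of the moment at which its call begins: read the wrist's pose just before it. There is no depth.
- finish_job(): hands the job in; it is judged then, once.
Trained networks look in the newest picture that a camera, given by its name, has taken for a name from the list of things; names that differ only in an ending like _2 or _b are one class to them, and where a whole thing is asked for, a point or a joint stands for the part that bears it (a point fixed in the world has none). Each returns a list of dicts, best first, with "score" (0 to 1); they miss things now and then, are a little off and sometimes report something else, mostly with a low value. They report only what shows in the picture. A call takes as long as a camera call. They do not tell look-alikes from the thing itself.
- silhouettes(camera, label): "mask" (384x512 bool, what is visible of it) and "point" ([column, row] in pixels, amid what is visible of it).
- landmark_of(camera, label): "point" ([column, row] in pixels: a listed point, or the origin of a listed thing).
The state is a dict: "time_s": time; "joints": joint angles; "joint_velocities": joint speeds; "effort": joint torques, N m; "tcp_pos": TCP position; "ee_rot": TCP orientation; "wrist_force": force on the tool from outside, world axes, zero at the start; "moment": the same for the moment, N m; "gripper_width": opening from 0.0 (shut) to 1.0 (fully open); "gripper_force": force on a finger pad.
Only numpy, scipy, OpenCV 4.12 (cv2) and the standard library are available. Lean on these libraries where they do the work, as an engineer would, in place of code of your own. Each camera call takes 0.05 s, during which the arm holds its last target. There are 200 camera calls.

## Task

Start refitting the retaining ring of the painting turntable: first turn the drive selector to park, the position marked with a single bar. Then squeeze the circlip pliers that carry the ring to their stop, lift them, bring the spread ring over the end of the spindle and slide it down, level and without forcing it, until it lies at the groove just above the brass washer. Finish there while still holding the pliers squeezed, so that the ring stays spread at the groove, clear of hard pressure on the washer; leave the selector at park and the other things on the table undisturbed.

Things in the scene. Friction and masses are not known exactly. Their poses are not given: they have to be found in the camera images.
- knob_grip (a point): the drive selector: a black bar knob (bar 40 mm long, 12 mm thick, rising 36 mm above the control panel) on a round 40 mm skirt, upright axis. The point lies on the knob's axis, half-way up the bar, 23.5 mm above the panel. Its x axis runs along the bar towards the pointer end (white line), z up
- selector (a joint): angle of the selector knob in rad, 0 at park (pointer to the single white bar mark), 0.65 at slow (one dot), 1.30 at fast (two dots). It grows as the knob turns clockwise seen from above, so park lies at the anticlockwise end. At slow the pointer looks along the +x axis of the turntable, at park 0.65 rad anticlockwise of it. Spring detents of about 0.05 N m pull it into these three positions and hold it there when let go
- turntable: motorised painting turntable, fixed to the table: grey housing 200 mm (x) by 295 mm (y), top 55 mm above the table, with a round aluminium platter 170 mm across (top at 74 mm) whose centre is the spindle axis. Origin: on the spindle axis at table height, z up along the spindle. The control panel with the knob lies on the housing's +y end: the knob's axis is at x 0, y +150 mm
- groove (a point): centre of the ring groove of the spindle, on the spindle axis, 90.75 mm above the table; axes as the turntable. The groove is 3.5 mm high and 22.6 mm across; the spindle above it is 25 mm across for 12 mm, then tapers over 6 mm to 19 mm at its tip, 19.75 mm above this point. Directly below the groove a brass thrust washer (38 mm across, its top 1.75 mm below this point) 3 mm thick, lies on the hub boss (52 mm across, 12 mm high over the platter)
- pliers: circlip pliers for outside rings, with 90 degree bent tips, about 190 mm long, about 0.22 kg, lying flat; the ring already sits on the tips. Origin: at the rivet, at the height of the underside (table height at the start). x runs from the rivet to the tips, y to the left half, z up. The black handle sleeves are 20 mm high (underside at z 0), 13 mm thick, and reach from x -35 mm to -135 mm; centre of mass near x -42 mm
- pliers_grip (a point): the place to squeeze: mid-way between the two handle sleeves, 80 mm behind the rivet (pliers x -80 mm), 10 mm above the underside; axes as the pliers. Over the outsides of the sleeves the handles measure 60 mm here when relaxed and 36 mm at the stop, where their outer faces are parallel to the pliers' x axis. Held firmly here, the tips sag by 1 to 2 mm
- pliers_left (a joint): angle of the left handle in rad: 0 relaxed, 0.152 at the stop (to 0.17 under a hard grip); both halves move alike and spread the ring as they close. It takes 3 N on each handle to start, 10 N at the stop; let go, they spring open. Swinging shut, the sleeves draw back along -x, so fingers that do not slip push the rest of the pliers with the ring about 3 mm forward
- ring_centre (a point): centre of the opening that the ring will have when fully spread, at the ring's mid-height, 65.5 mm ahead of the rivet (145.5 mm ahead of pliers_grip), 8.5 mm lower than pliers_grip; axes as the pliers, z along the ring's axis. The ring is dark steel, 2 mm thick; relaxed it lets through a 23.4 mm shaft, fully spread a 28.2 mm shaft. Its gap faces the rivet; the jaws lie above the ring, behind its opening
- glue_mid (a point): bystander: white glue bottle with a pointed nozzle, 60 mm across, 195 mm tall; the point is its centre, half-way up
- spray_mid (a point): bystander: grey spray can with a black cap, 53 mm across, 194 mm tall; the point is its centre, half-way up
- pot_a_mid (a point): bystander: green paint pot with a white lid, 40 mm across, 41 mm tall; the point is its centre, half-way up
- pot_b_mid (a point): bystander: yellow paint pot with a white lid, 40 mm across, 41 mm tall; the point is its centre, half-way up
- pot_c_mid (a point): bystander: brown paint pot with a white lid, 40 mm across, 41 mm tall; the point is its centre, half-way up
- dropper_mid (a point): bystander: small dropper bottle, 27 mm across, 73 mm tall; the point is its centre, half-way up
- figure_mid (a point): bystander: grey plastic figure on a black round base, 32 mm across, 58 mm tall; the point is its centre, half-way up
Not all that is in view belongs to the job. What is shaped like the pliers but turquoise is not meant.

How it is judged:
By the outcome, as a careful person would: the job done as asked, in the order asked, and still so for the second after the job is handed in, while the arm keeps its last pose, push and grip.
It also fails if it takes over 54 s, if anything falls off the work surface, if the arm or the gripper's body presses on something with over 40 N, if the wrist force passes 120 N, or if a joint passes its speed limit or range.

## Working session

There is one attempt and no reset: what is moved stays moved. The work goes in short steps, Python scripts to look and compute and a tool call to move; the robot and the scene stay as the last step left them, time stands still between calls to the robot, and variables do not carry over. Pictures are saved under pics/ and viewed, at most 10 in all, crops included, and the job is handed in when it is done.

Besides the shell and the picture viewer there is one more tool, called after "Emit:" by a JSON object that holds its "api" and its "payload", one argument or row to a line. step_arm: Moves the arm, as the interface text tells. Its arguments: {"type":"object","properties":{"linear":{"type":"array"},"delta_rot":{"type":"array"},"grip":{"type":"array"}},"required":["linear","delta_rot","grip"]}

```bash
mkdir -p pics; ls; cat > h.py <<'E'
import numpy as np, cv2
from station import sense, capture, finish_job, silhouettes, landmark_of
def cam_pose(c, s=None):
    if 'world_to_cam' in c: return np.linalg.inv(np.array(c['world_to_cam']))
    T=np.eye(4); T[:3,:3]=np.array(s['ee_rot']); T[:3,3]=s['tcp_pos']
    return T@np.array(c['mount'])
def ray(c,T,p):
    K=np.array([[c['fx'],0,c['cx']],[0,c['fy'],c['cy']],[0,0,1.]])
    q=np.array([[(p[0]-c['cx'])/c['fx'],(p[1]-c['cy'])/c['fy']]])[0]
    u=q.copy()
    for _ in range(30): u=q/(1+c['k1']*(u@u))
    d=T[:3,:3]@np.array([u[0],-u[1],-1.]); return T[:3,3],d/np.linalg.norm(d)
def at_z(c,T,p,z):
    o,d=ray(c,T,p); return o+d*(z-o[2])/d[2]
def proj(c,T,P):
    P=np.atleast_2d(P); q=(P-T[:3,3])@T[:3,:3]
    u=np.c_[q[:,0]/-q[:,2],-q[:,1]/-q[:,2]]; u=u*(1+c['k1']*(u**2).sum(1,keepdims=True))
    return np.c_[u[:,0]*c['fx']+c['cx'],u[:,1]*c['fy']+c['cy']]
def shot(name):
    s=sense(); c=capture(name); return c,cam_pose(c,s),s
def tri(obs):
    A=0;b=0
    for o,d in obs:
        M=np.eye(3)-np.outer(d,d); A=A+M; b=b+M@o
    return np.linalg.solve(A,b)
def save(c,f,box=None,k=1):
    im=c['img'][...,::-1]
    if box: im=im[box[1]:box[3],box[0]:box[2]]
    cv2.imwrite('pics/'+f,cv2.resize(im,None,fx=k,fy=k,interpolation=cv2.INTER_CUBIC))
E
cat > a.py <<'E'
from h import *
np.set_printoptions(precision=4,suppress=True)
ims=[]
L=['knob_grip','turntable','groove','pliers','pliers_grip','ring_centre']
Z=[.0785,0,.09075,0,.01,.0015]
obs={}
for n in ['scene','top']:
    c,T,s=shot(n); ims.append(c['img']); print(n,T[:3,3],c['fx'],c['k1'])
    for l,z in zip(L,Z):
        for d in landmark_of(n,l)[:3]:
            print(l,round(d['score'],2),np.round(d['point'],1),at_z(c,T,d['point'],z))
    for l in ['glue_mid','spray_mid','pot_a_mid','dropper_mid','figure_mid']:
        for d in landmark_of(n,l)[:4]:
            print(l,round(d['score'],2),np.round(d['point'],1),at_z(c,T,d['point'],.02 if 'pot' in l else .036 if 'drop' in l else .03 if 'fig' in l else .097))
im=np.hstack(ims)[...,::-1]
cv2.imwrite('pics/s.png',ims[0][...,::-1]);cv2.imwrite('pics/t.png',ims[1][...,::-1])
s=sense();print(s)
E
python3 a.py
```

```text
pics
scene [ 1.3287 -0.6766  0.8422] 496.310259304649 -0.009216288006360335
knob_grip 0.74 [336.6 165.5] [0.5086 0.3101 0.0785]
turntable 0.62 [305.  209.3] [0.5372 0.1622 0.    ]
groove 0.81 [309.2 183.8] [0.5435 0.1626 0.0907]
pliers 0.8 [258.5 151. ] [0.1974 0.2663 0.    ]
pliers 0.66 [157.5 222.8] [ 0.338  -0.2027  0.    ]
pliers_grip 0.91 [126.2 212. ] [ 0.255  -0.2529  0.01  ]
pliers_grip 0.79 [179.3 261.4] [ 0.5162 -0.2421  0.01  ]
pliers_grip 0.72 [278.9 160.8] [0.3006 0.2681 0.01  ]
ring_centre 0.93 [174.2 229.6] [ 0.3926 -0.1828  0.0015]
ring_centre 0.66 [246.8 146.2] [0.1494 0.2532 0.0015]
glue_mid 0.74 [323.  249.5] [ 0.7656 -0.0081  0.097 ]
glue_mid 0.6 [226.  241.7] [ 0.6093 -0.1673  0.097 ]
spray_mid 0.6 [171. 306.] [ 0.702  -0.3685  0.097 ]
spray_mid 0.33 [218.8 205. ] [ 0.4817 -0.0973  0.097 ]
pot_a_mid 0.66 [376.8 165.4] [0.5233 0.4902 0.02  ]
dropper_mid 0.61 [255.2 295.9] [ 0.7379 -0.1824  0.036 ]
dropper_mid 0.37 [378.3 162.7] [0.531  0.4843 0.036 ]
figure_mid 0.56 [218.8 203.3] [ 0.3989 -0.0406  0.03  ]
top [0.2048 0.0594 1.4121] 398.44639720634564 0.00250239054
[... 904 characters left out ...]
094 0.02  ]
dropper_mid 0.48 [307.4 132.9] [ 0.7416 -0.1835  0.036 ]
figure_mid 0.61 [280.8 231.9] [ 0.3907 -0.0389  0.03  ]
{'time_s': 1.2, 'joints': array([ 80.3057,  22.0413,   0.4543,   0.0014, -68.4113, -14.8149]), 'joint_velocities': array([ 0.0198,  0.0449,  0.0387,  0.0311, -0.0525, -0.0069]), 'effort': array([ -0.0003, -39.047 ,  18.7626,   4.2245,   0.0156,  -0.    ]), 'tcp_pos': array([0.2593, 0.5687, 0.2226]), 'ee_rot': array([[ 0.9099, -0.4148,  0.    ],
       [-0.4148, -0.9099,  0.    ],
       [ 0.    , -0.    , -1.    ]]), 'wrist_force': array([-0.373 ,  0.0541, -0.0558]), 'moment': array([-0.0011, -0.0447,  0.044 ]), 'gripper_force': 0.0, 'gripper_width': 1.000325637539069}
```

View pics/s.png

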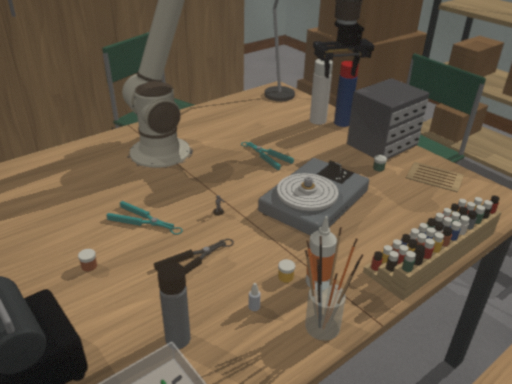

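View pics/t.png

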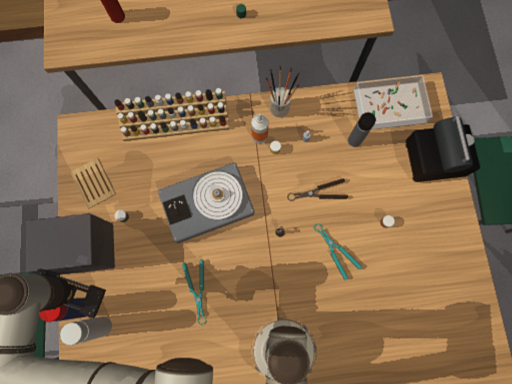

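The scene view shows turquoise pliers at about (150,218) and (268,155), and black-handled pliers at (190,255). In the top view the turquoise ones are at (338,250) and (197,290), and the black-handled ones, with the ring, are at (320,190) with the ring at (292,196). The turntable is at (205,200) with the knob at (177,208). The black-handled pair is the one described; the two turquoise pairs are look-alikes.

```bash
cat > b.py <<'E'
from h import *
np.set_printoptions(precision=4,suppress=True)
c,T,s=shot('wrist'); print(np.array(c['mount']),c['fx'],c['cx'],c['cy'],c['k1'])
o,d=ray(c,T,(256,192)); print(o,d, at_z(c,T,(256,192),0.08))
R=np.array(s['ee_rot']); print('to (.5,.312,.28):',R.T@(np.array([.5,.312,.28])-s['tcp_pos'])*1000)
c,T,s=shot('top'); save(c,'crop_pl.png',(270,160,370,220),6)
E
python3 b.py
```

```text
[[-0.      0.9594  0.282   0.0777]
 [ 1.     -0.      0.0002  0.0002]
 [ 0.0002  0.282  -0.9594 -0.162 ]
 [ 0.      0.      0.      1.    ]] 288.24216952720167 258.41278562465874 193.7053435690795 0.005638286577157867
[0.3299 0.5362 0.3846] [-0.2478  0.1224 -0.961 ] [0.2513 0.575  0.08  ]
to (.5,.312,.28): [325.5196 133.6883 -57.4311]
```

View pics/crop_pl.png

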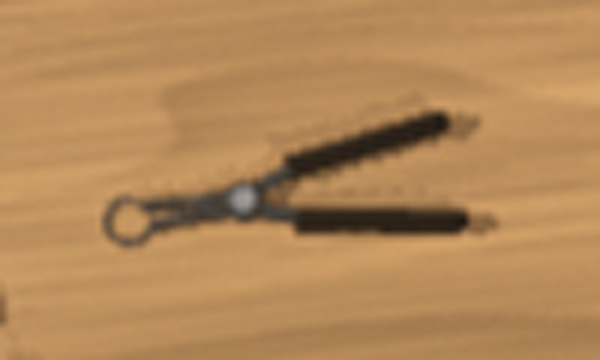

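The crop shows the black-sleeved pliers: ring at about (128,221) in the crop, silver rivet at (243,200), and black sleeves running to (470,125) and (470,222). That confirms the choice.

Emit:
{"api": "step_arm", "payload": {
  "linear": [
    [0, 0, -50],
    [50, 20, -10],
    [55, 22, 0],
    [55, 22, 0],
    [55, 22, 0],
    [55, 22, 0],
    [40, 16, 0],
    [0, 0, 0]
  ],
  "delta_rot": [
    [0, 0, 0],
    [0, 0, 0],
    [0, 0, 0],
    [0, 0, 0],
    [0, 0, 0],
    [0, 0, 0],
    [0, 0, 0],
    [0, 0, 0]
  ],
  "grip": [87, 87, 87, 87, 87, 87, 87, 87]
}}

```text
time_s: 2.3
tcp_pos: [0.4915, 0.325, 0.2824]
ee_rot: [[0.908, -0.419, -0.0], [-0.419, -0.908, -0.0], [0.0, 0.0, -1.0]]
wrist_force: [-0.1, 0.8, -0.4]
gripper_width: 0.997
gripper_force: 0.0
```

```bash
cat > w.py <<'E'
from h import *
import sys
np.set_printoptions(precision=4,suppress=True)
Z=dict(knob_grip=.0785,turntable=0,groove=.09075,pliers=0,pliers_grip=.01,ring_centre=.0015)
c,T,s=shot('wrist'); print(s['time_s'],s['tcp_pos'],s['ee_rot'][:,0],T[:3,3])
for l in sys.argv[2].split(','):
    for d in landmark_of('wrist',l)[:2]: print(l,round(d['score'],2),np.round(d['point'],1),at_z(c,T,d['point'],Z[l]))
save(c,sys.argv[1]+'.png',None,1.5)
import pickle; pickle.dump((c,T,s),open(sys.argv[1]+'.pkl','wb'))
E
python3 w.py w1 knob_grip,turntable,groove
```

```text
2.3 [0.4915 0.325  0.2824] [ 0.908  -0.419   0.0001] [0.5619 0.2923 0.4445]
knob_grip 0.76 [267.  155.4] [0.5059 0.3061 0.0785]
turntable 0.82 [347.8  84.4] [0.5387 0.1608 0.    ]
groove 0.81 [368.8  74.1] [0.5438 0.1622 0.0907]
```

View pics/w1.png

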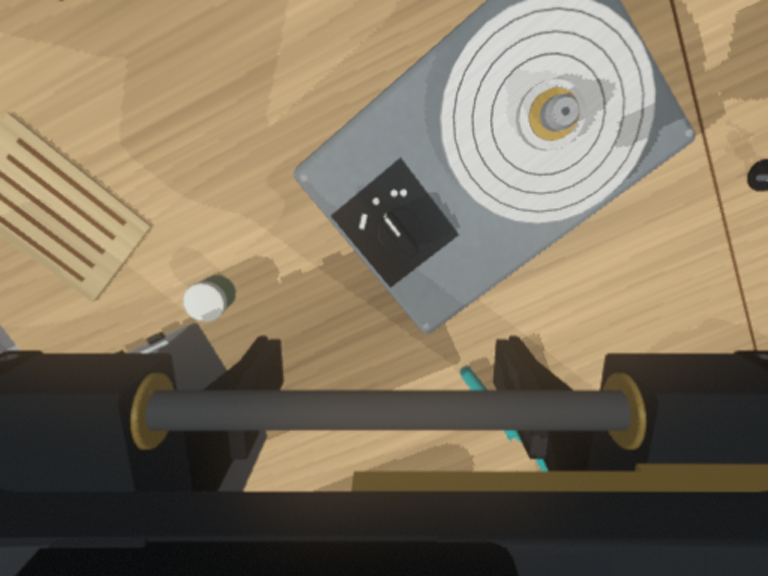

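```bash
cat > m.py <<'E'
from h import *
import pickle
np.set_printoptions(precision=4,suppress=True)
c,T,s=pickle.load(open('w1.pkl','rb'))
P=[at_z(c,T,np.array(p)/1.5,.055) for p in [(298,172),(425,330),(692,133)]]
print(P, np.linalg.norm(P[0]-P[1]),np.linalg.norm(P[2]-P[1]))
for a,b in((1,0),(2,1)): v=P[b]-P[a]; print(np.degrees(np.arctan2(v[1],v[0])))
print('tip',at_z(c,T,np.array((565,110))/1.5,.1105))
print('knobtop line ends', at_z(c,T,np.array((385,214))/1.5,.091), at_z(c,T,np.array((400,236))/1.5,.091))
# platter
g=cv2.cvtColor(c['img'],cv2.COLOR_RGB2GRAY); m=((g>150)&(np.ptp(c['img'].astype(int),axis=2)<30)).astype(np.uint8)
n,l,st,ce=cv2.connectedComponentsWithStats(m); 
k=l[100,310] or l[120,350]; print(k,st[k])
cn=max(cv2.findContours((l==k).astype(np.uint8),0,1)[0],key=cv2.contourArea)[:,0]
cn=cn[(cn[:,1]>3)]
Q=np.array([at_z(c,T,p,.074)[:2] for p in cn])
from scipy.optimize import least_squares
r=least_squares(lambda v:np.hypot(*(Q-v[:2]).T)-v[2],[.54,.162,.085],loss='soft_l1',f_scale=.001); print(r.x)
E
python3 m.py
```

```text
[array([0.5881, 0.3659, 0.055 ]), array([0.4069, 0.3241, 0.055 ]), array([0.4763, 0.0483, 0.055 ])] 0.1859191065969162 0.2843014004076779
13.002722231315252
104.12008371637998
tip [0.542  0.1616 0.1105]
knobtop line ends [0.5272 0.3106 0.091 ] [0.5058 0.307  0.091 ]
1 [  293     0   144   150 15596]
[0.5416 0.1625 0.0843]
```

The picture shows the knob at (400,233) with its pointer towards the single dot at (376,201), so the selector is at slow. The park bar is at (362,221), the two dots at (398,193) and the spindle tip at (565,110). The measured geometry agrees with the description: knob to spindle 0.149 m, yaw 14.3°, platter radius 84 mm.

Emit:
{"api": "step_arm", "payload": {
  "linear": [
    [19.6, 10.3, 0],
    [0, 0, 20],
    [0, 0, 50],
    [0, 0, 50],
    [0, 0, 42],
    [0, 0, 0]
  ],
  "delta_rot": [
    [0, 0, -0.17],
    [0, 0, -0.171],
    [0, 0, -0.17],
    [0, 0, -0.171],
    [0, 0, 0],
    [0, 0, 0]
  ],
  "grip": [60, 50, 45, 45, 45, 45]
}}

```text
time_s: 3.25
tcp_pos: [0.5009, 0.3091, 0.1174]
ee_rot: [[0.967, 0.253, -0.006], [0.253, -0.967, -0.006], [-0.007, 0.004, -1.0]]
wrist_force: [0.5, -0.3, 0.9]
gripper_width: 0.528
gripper_force: 0.0
```

```bash
python3 w.py w2 knob_grip; python3 -c "
from station import sense; print(sense()['joints'])"
```

```text
3.25 [0.5009 0.3091 0.1174] [ 0.9675  0.2529 -0.0071] [0.577  0.3293 0.2788]
knob_grip 0.62 [262.6 213.6] [0.5046 0.3064 0.0785]
[ 47.3754679   23.90238333 -12.24411102   0.06591009 -53.74479736
  57.26933543]
```

View pics/w2.png

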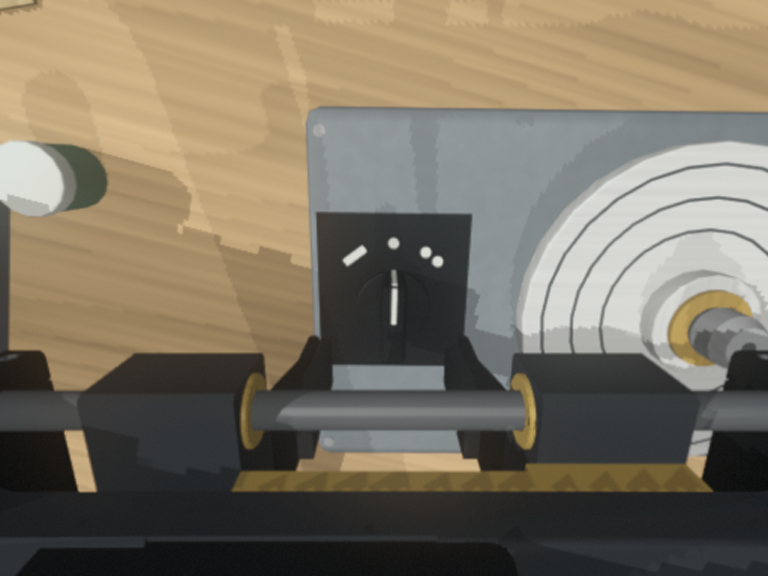

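The knob is centred at (394,310), its white line pointing straight at the single dot (394,243), with the park bar at (355,255). The fingers straddle the bar. Next I go down and grip.

Emit:
{"api": "step_arm", "payload": {
  "linear": [
    [3, 3, 15],
    [0, 0, 20],
    [0, 0, 12],
    [0, 0, 0],
    [0, 0, 0],
    [0, 0, 0],
    [0, 0, 0],
    [0, 0, 0]
  ],
  "delta_rot": [
    [0, 0, 0],
    [0, 0, 0],
    [0, 0, 0],
    [0, 0, 0],
    [0, 0, 0],
    [0, 0, 0],
    [0, 0, 0],
    [0, 0, 0]
  ],
  "grip": [40, 40, 40, 40, 8, 8, 8, 8]
}}

```text
time_s: 4.35
tcp_pos: [0.5072, 0.308, 0.0739]
ee_rot: [[0.968, 0.251, 0.0], [0.251, -0.968, 0.001], [0.001, -0.001, -1.0]]
wrist_force: [-0.7, 0.0, 1.0]
gripper_width: 0.137
gripper_force: 30.0
```

Emit:
{"api": "step_arm", "payload": {
  "linear": [
    [0, 0, 0],
    [0, 0, 0],
    [0, 0, 0],
    [0, 0, 0],
    [0, 0, 0],
    [0, 0, 0],
    [0, 0, 0]
  ],
  "delta_rot": [
    [0, 0, -0.13],
    [0, 0, -0.13],
    [0, 0, -0.13],
    [0, 0, -0.13],
    [0, 0, -0.13],
    [0, 0, -0.02],
    [0, 0, 0]
  ],
  "grip": [8, 8, 8, 8, 8, 8, 8]
}}

```text
time_s: 5.22
tcp_pos: [0.5066, 0.3088, 0.0739]
ee_rot: [[0.603, 0.798, 0.0], [0.798, -0.603, 0.002], [0.002, -0.001, -1.0]]
wrist_force: [-3.1, 4.1, 2.1]
gripper_width: 0.139
gripper_force: 30.0
```

Emit:
{"api": "step_arm", "payload": {
  "linear": [
    [0, 0, 0],
    [0, 0, 0],
    [0, 0, -20],
    [0, 0, -50],
    [0, 0, -55],
    [0, 0, -50]
  ],
  "delta_rot": [
    [0, 0, 0],
    [0, 0, 0],
    [0, 0, 0],
    [0, 0, 0],
    [0, 0, 0],
    [0, 0, 0]
  ],
  "grip": [40, 40, 40, 40, 40, 40]
}}

```text
time_s: 5.98
tcp_pos: [0.5073, 0.3071, 0.2505]
ee_rot: [[0.603, 0.798, 0.001], [0.798, -0.603, -0.0], [0.0, 0.001, -1.0]]
wrist_force: [1.0, 0.5, 0.3]
gripper_width: 0.458
gripper_force: 0.0
```

```bash
python3 w.py w3 knob_grip; cat > sel.py <<'E'
from h import *
import pickle
c,T,s=pickle.load(open('w3.pkl','rb'))
# unwarp knob top plane z=.091 into turntable axes
y=np.radians(14.3); K=np.array([.505,.307]); X=np.array([np.cos(y),np.sin(y)]); Y=np.array([-X[1],X[0]])
N=400; a=np.linspace(.05,-.05,N)  # rows: tt x down from +, cols: tt y from + to -
g=np.array([[np.r_[K+u*X+v*Y,.085] for v in a] for u in a]).reshape(-1,3)
p=proj(c,T,g).reshape(N,N,2).astype(np.float32)
cv2.imwrite('pics/sel.png',cv2.remap(c['img'],p[...,0],p[...,1],cv2.INTER_CUBIC)[...,::-1])
E
python3 sel.py
```

```text
5.975 [0.5073 0.3071 0.2505] [0.603  0.7977 0.0004] [0.554  0.3687 0.4126]
knob_grip 0.73 [257.6 177.5] [0.5064 0.3068 0.0785]
```

View pics/sel.png

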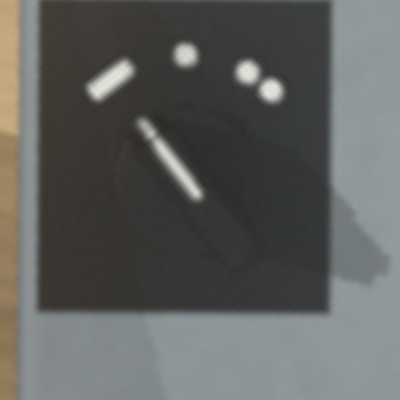

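Emit:
{"api": "step_arm", "payload": {
  "linear": [
    [-30, 20, 0],
    [-45, 32, 0],
    [-48, 34, 0],
    [-48, 34, 0],
    [-48, 34, 0],
    [-48, 34, 0],
    [-48, 34, 0],
    [-48, 34, 0],
    [-48, 34, 0],
    [-37, 27, 0]
  ],
  "delta_rot": [
    [0, 0, 0],
    [0, 0, 0],
    [0, 0, 0],
    [0, 0, 0],
    [0, 0, 0],
    [0, 0, 0],
    [0, 0, 0],
    [0, 0, 0],
    [0, 0, 0],
    [0, 0, 0]
  ],
  "grip": [0, 0, 0, 0, 0, 0, 0, 0, 0, 0]
}}

```text
time_s: 7.32
tcp_pos: [0.4893, -0.2435, 0.248]
ee_rot: [[0.604, 0.797, -0.001], [0.797, -0.604, -0.0], [-0.001, -0.001, -1.0]]
wrist_force: [0.7, 0.4, -0.9]
gripper_width: 0.0
gripper_force: 0.0
```

Emit:
{"api": "step_arm", "payload": {
  "linear": [
    [0, 0, 0]
  ],
  "delta_rot": [
    [0, 0, 0]
  ],
  "grip": [0]
}}

```text
time_s: 7.45
tcp_pos: [0.4893, -0.2438, 0.2474]
ee_rot: [[0.607, 0.795, -0.002], [0.795, -0.607, -0.0], [-0.001, -0.001, -1.0]]
wrist_force: [0.3, 0.8, 0.8]
gripper_width: 0.006
gripper_force: 0.0
```

```bash
python3 w.py w4 pliers,pliers_grip,ring_centre; python3 -c "
from station import sense; print(sense()['joints'])"
```

```text
7.45 [ 0.4893 -0.2438  0.2474] [ 0.6068  0.7948 -0.0012] [ 0.5366 -0.1825  0.4094]
pliers 0.8 [246.9 108.4] [ 0.524  -0.1726  0.    ]
pliers 0.64 [166.5 207.4] [ 0.3402 -0.2117  0.    ]
pliers_grip 0.87 [145.5 252.9] [ 0.2692 -0.2461  0.01  ]
pliers_grip 0.6 [283.5 150.1] [ 0.5305 -0.2471  0.01  ]
ring_centre 0.98 [180.6 166.6] [ 0.399  -0.178   0.0015]
ring_centre 0.81 [209.6  64.5] [ 0.5191 -0.1     0.0015]
[-9.10430820e+00  1.33002733e+01 -8.33862943e+00 -6.80909715e-03
 -6.83892180e+01  1.52098497e+02]
```

View pics/w4.png

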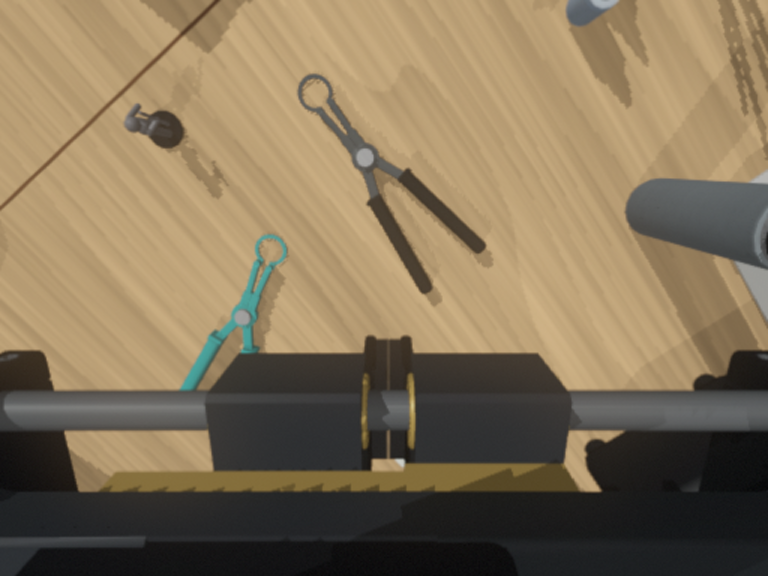

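The selector patch shows the pointer line (170,160) aimed at the single bar mark (110,80), so it is at park. In the wrist view the black pliers have their ring at (316,92), rivet at (365,158) and handle ends at (427,288) and (481,248). The turquoise pair lies at (240,315), and the figure and spray can stand well apart from both.

```bash
cat > m2.py <<'E'
from h import *
import pickle
np.set_printoptions(precision=4,suppress=True)
c,T,s=pickle.load(open('w4.pkl','rb'))
A=lambda p,z:at_z(c,T,np.array(p)/1.5,z)
ring=A((316,92),.002);riv=A((365,158),.014);e1=A((427,288),.01);e2=A((481,248),.01);j1=A((377,200),.01);j2=A((404,175),.01)
print(ring,riv,e1,e2)
for v in (ring-riv,riv-(e1+e2)/2,(ring-(e1+e2)/2)): print(np.degrees(np.arctan2(v[1],v[0])),np.linalg.norm(v[:2]))
print(np.linalg.norm(e1-e2))
E
python3 m2.py
```

```text
[ 0.5227 -0.0981  0.002 ] [ 0.5231 -0.167   0.014 ] [ 0.4964 -0.2969  0.01  ] [ 0.5594 -0.296   0.01  ]
90.31328592441382 0.06894871284438424
92.14200722705314 0.1294924151573388
91.50663633000825 0.1984182115801371
0.06299118980543966
```

Emit:
{"api": "step_arm", "payload": {
  "linear": [
    [-7.7, 54.5, 0],
    [0, 0, 30],
    [0, 0, 40],
    [0, 0, 45],
    [0, 0, 45],
    [0, 0, 25],
    [0, 0, 0]
  ],
  "delta_rot": [
    [0, 0, 0.184],
    [0, 0, 0.184],
    [0, 0, 0.184],
    [0, 0, 0.184],
    [0, 0, 0.184],
    [0, 0, 0],
    [0, 0, 0]
  ],
  "grip": [0, 0, 0, 0, 0, 0, 0]
}}

```text
time_s: 8.52
tcp_pos: [0.5279, -0.2783, 0.0617]
ee_rot: [[1.0, 0.006, -0.005], [0.006, -1.0, 0.001], [-0.005, -0.001, -1.0]]
wrist_force: [-0.7, 0.3, -0.2]
gripper_width: 0.003
gripper_force: 0.0
```

Emit:
{"api": "step_arm", "payload": {
  "linear": [
    [0, 0, 30],
    [0, 0, 24],
    [-6, 0, 0],
    [-8, 0, 0],
    [-9, -1, 0],
    [-9, -1, 0],
    [-9, -2, 0],
    [-9, -3, 0],
    [-8, -3, 0],
    [0, 0, 0]
  ],
  "delta_rot": [
    [0, 0, 0],
    [0, 0, 0],
    [0, 0, 0],
    [0, 0, 0],
    [0, 0, 0],
    [0, 0, 0],
    [0, 0, 0],
    [0, 0, 0],
    [0, 0, 0],
    [0, 0, 0]
  ],
  "grip": [0, 0, 0, 0, 0, 0, 0, 0, 0, 0]
}}

```text
time_s: 9.78
tcp_pos: [0.4701, -0.2699, 0.0095]
ee_rot: [[1.0, 0.004, -0.001], [0.004, -1.0, 0.0], [-0.001, -0.0, -1.0]]
wrist_force: [-0.8, -0.4, 0.3]
gripper_width: 0.007
gripper_force: 0.0
```

Emit:
{"api": "step_arm", "payload": {
  "linear": [
    [8, 0, -5],
    [0, 0, -30],
    [0, 0, -45],
    [0, 0, -50],
    [0, 0, -50],
    [0, 0, -50],
    [0, 0, 0]
  ],
  "delta_rot": [
    [0, 0, 0],
    [0, 0, 0],
    [0, 0, -0.18],
    [0, 0, -0.18],
    [0, 0, -0.18],
    [0, 0, -0.18],
    [0, 0, -0.18]
  ],
  "grip": [0, 0, 0, 0, 87, 87, 87]
}}

```text
time_s: 10.65
tcp_pos: [0.4822, -0.2712, 0.2454]
ee_rot: [[0.613, 0.79, 0.011], [0.79, -0.613, -0.004], [0.004, 0.011, -1.0]]
wrist_force: [-0.3, -0.1, -0.5]
gripper_width: 0.26
gripper_force: 0.0
```

Emit:
{"api": "step_arm", "payload": {
  "linear": [
    [0, 0, 0],
    [0, 0, 0]
  ],
  "delta_rot": [
    [0, 0, -0.18],
    [0, 0, 0]
  ],
  "grip": [87, 87]
}}

```text
time_s: 10.9
tcp_pos: [0.4796, -0.2702, 0.24]
ee_rot: [[0.469, 0.883, 0.001], [0.883, -0.469, -0.0], [0.0, 0.001, -1.0]]
wrist_force: [0.0, -0.7, -0.2]
gripper_width: 0.487
gripper_force: 0.0
```

```bash
python3 w.py w5 pliers,pliers_grip,ring_centre; python3 -c "
from station import sense; print(sense()['joints'])"
```

```text
10.9 [ 0.4796 -0.2702  0.24  ] [0.4693 0.883  0.0001] [ 0.5159 -0.2019  0.4021]
pliers 0.69 [150.4 174.1] [ 0.3388 -0.2087  0.    ]
pliers 0.67 [270.7  85.4] [ 0.5444 -0.1837  0.    ]
pliers_grip 0.64 [262.5 143.2] [ 0.5004 -0.2439  0.01  ]
ring_centre 0.98 [173.7 134. ] [ 0.3989 -0.177   0.0015]
ring_centre 0.78 [276.8  25.5] [ 0.5827 -0.1258  0.0015]
[-1.25270623e+01  1.40631777e+01 -8.61489350e+00  6.44853170e-03
 -6.73301136e+01  1.64545192e+02]
```

View pics/w5.png

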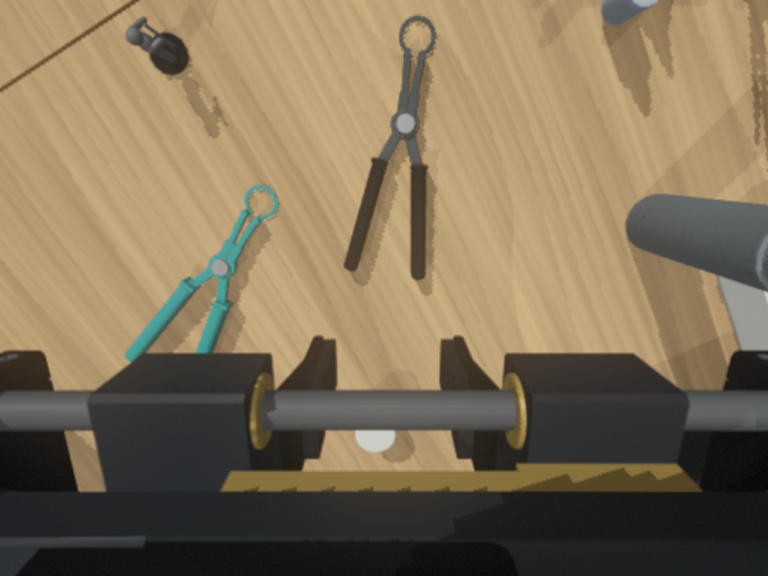

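The push worked. The black pliers now point almost straight up in the image: ring at (417,37), rivet at (404,123) and sleeve ends at (351,268) and (419,277). The turquoise pair, figure and spray can are untouched.

```bash
cat > m3.py <<'E'
from h import *
import pickle
np.set_printoptions(precision=4,suppress=True)
c,T,s=pickle.load(open('w5.pkl','rb'))
A=lambda p,z:at_z(c,T,np.array(p)/1.5,z)
ring=A((417,37),.002);riv=A((404,123),.014);e1=A((351,266),.01);e2=A((419,275),.01)
print(ring,riv,e1,e2,np.linalg.norm(e1-e2))
m=(e1+e2)/2
for v in (ring-riv,riv-m,ring-m): print(np.degrees(np.arctan2(v[1],v[0])),np.linalg.norm(v[:2]))
# sleeve mask: dark pixels, PCA of each sleeve
g=c['img'].max(2); mk=(g<75).astype(np.uint8); mk[:100]=0; mk[195:]=0; mk[:,:225]=0; mk[:,290:]=0
n,l,st,ce=cv2.connectedComponentsWithStats(mk)
W=[]
for k in range(1,n):
    if st[k,4]>150:
        ys,xs=np.nonzero(l==k); Q=np.array([at_z(c,T,p,.015)[:2] for p in zip(xs,ys)])
        mu=Q.mean(0);u=np.linalg.svd(Q-mu,full_matrices=0)[2][0]; u*=np.sign(u[1]); t=(Q-mu)@u
        print('sleeve',st[k],mu,np.degrees(np.arctan2(u[1],u[0])),t.min(),t.max()); W.append((mu,u,mu+u*t.min(),mu+u*t.max()))
if len(W)==2:
    u=W[0][1]+W[1][1];u/=np.linalg.norm(u); cen=(W[0][0]+W[1][0])/2; print('yaw',np.degrees(np.arctan2(u[1],u[0])),'centre(x-85)',cen,'grip',cen+.005*u)
    G=cen+.005*u; R=np.array(s['ee_rot']); print('tool delta',R.T@(np.r_[G,.003]-s['tcp_pos'])*1000)
    yaw=np.arctan2(u[1],u[0]); print('dyaw',yaw-np.arctan2(R[1,0],R[0,0]))
E
python3 m3.py
```

```text
[ 0.5843 -0.1257  0.002 ] [ 0.5437 -0.18    0.014 ] [ 0.4433 -0.267   0.01  ] [ 0.4953 -0.3044  0.01  ] 0.06397700639994082
53.18014459245113 0.06776164458664746
54.86004563995484 0.12926783909454298
54.28231729671365 0.19701037523837944
sleeve [233 106  25  73 493] [ 0.4838 -0.2255] 46.10314175746572 -0.05727529588803061 0.041211624584928275
sleeve [275 110   9  58 439] [ 0.5231 -0.2462] 63.00155434846179 -0.04026870288631347 0.03442877081128053
yaw 54.55234805296376 centre(x-85) [ 0.5034 -0.2358] grip [ 0.5063 -0.2318]
tool delta [ 46.4822   5.3875 237.0403]
dyaw -0.1301430023164214
```

Emit:
{"api": "step_arm", "payload": {
  "linear": [
    [32.5, 4.7, 20],
    [0, 0, 50],
    [0, 0, 55],
    [0, 0, 45],
    [0, 0, 0],
    [0, 0, 0]
  ],
  "delta_rot": [
    [0, 0, 0.133],
    [0, 0, 0],
    [0, 0, 0],
    [0, 0, 0],
    [0, 0, 0],
    [0, 0, 0]
  ],
  "grip": [87, 87, 87, 87, 87, 87]
}}

```text
time_s: 11.85
tcp_pos: [0.4999, -0.2441, 0.0712]
ee_rot: [[0.581, 0.814, 0.003], [0.814, -0.581, -0.001], [0.001, 0.003, -1.0]]
wrist_force: [0.5, 0.1, 1.1]
gripper_width: 1.0
gripper_force: 0.0
```

```bash
cat > m4.py <<'E'
from h import *
np.set_printoptions(precision=4,suppress=True)
c,T,s=shot('wrist'); save(c,'w6.png',None,1.5)
R=np.array(s['ee_rot']); t=np.array(s['tcp_pos']); print(t,R[:,0])
import pickle; pickle.dump((c,T,s),open('w6.pkl','wb'))
for l,z in (('pliers',0),('pliers_grip',.01),('ring_centre',.0015)):
    for d in landmark_of('wrist',l)[:2]: print(l,round(d['score'],2),np.round(d['point'],1),(R.T@(at_z(c,T,d['point'],z)-t))*1000)
E
python3 m4.py
```

```text
[ 0.4999 -0.2441  0.0712] [0.5806 0.8142 0.0006]
ring_centre 0.68 [114.4 208.9] [  -4.1117 -121.9011   69.3424]
ring_centre 0.67 [256.6   9. ] [144.7101  -0.9888  69.7755]
```

View pics/w6.png

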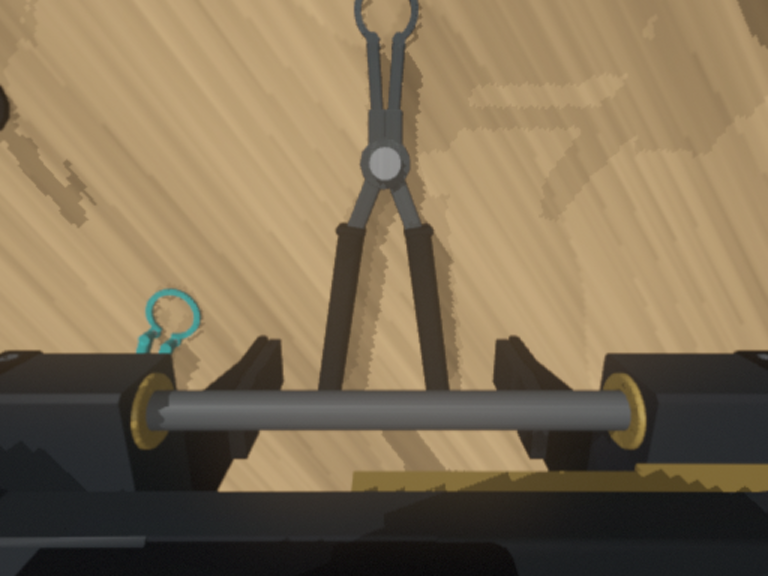

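The pliers are centred between the open fingers: rivet at (385,162), handles at (340,320) and (432,320), ring at (386,8). The turquoise ring at (173,315) is outside the finger path. Next I go down and squeeze.

Emit:
{"api": "step_arm", "payload": {
  "linear": [
    [0, 0, 30],
    [0, 0, 25],
    [0, 0, 11.5],
    [0, 0, 0],
    [0, 0, 0],
    [0, 0, 0],
    [0, 0, 0],
    [0, 0, 0],
    [0, 0, 0],
    [0, 0, 0]
  ],
  "delta_rot": [
    [0, 0, 0],
    [0, 0, 0],
    [0, 0, 0],
    [0, 0, 0],
    [0, 0, 0],
    [0, 0, 0],
    [0, 0, 0],
    [0, 0, 0],
    [0, 0, 0],
    [0, 0, 0]
  ],
  "grip": [87, 87, 87, 87, 70, 60, 50, 40, 30, 30]
}}

```text
time_s: 13.3
tcp_pos: [0.4988, -0.2438, 0.0036]
ee_rot: [[0.58, 0.814, 0.001], [0.814, -0.58, -0.0], [0.0, 0.001, -1.0]]
wrist_force: [-0.9, -0.2, 4.3]
gripper_width: 0.408
gripper_force: 10.9
```

Emit:
{"api": "step_arm", "payload": {
  "linear": [
    [0, 0, 0],
    [0, 0, 0],
    [0, 0, 0],
    [0, 0, 0]
  ],
  "delta_rot": [
    [0, 0, 0],
    [0, 0, 0],
    [0, 0, 0],
    [0, 0, 0]
  ],
  "grip": [28, 28, 28, 28]
}}

```text
time_s: 13.8
tcp_pos: [0.4989, -0.2439, 0.0036]
ee_rot: [[0.58, 0.814, 0.001], [0.814, -0.58, -0.001], [0.0, 0.001, -1.0]]
wrist_force: [-0.5, -0.4, 5.7]
gripper_width: 0.389
gripper_force: 30.0
```

Emit:
{"api": "step_arm", "payload": {
  "linear": [
    [0, 0, -5],
    [0, 0, -15],
    [0, 0, -25],
    [0, 0, -30],
    [0, 0, -30],
    [0, 0, -30],
    [0, 0, -20],
    [0, 0, -5],
    [0, 0, 0]
  ],
  "delta_rot": [
    [0, 0, 0],
    [0, 0, 0],
    [0, 0, 0],
    [0, 0, 0],
    [0, 0, 0],
    [0, 0, 0],
    [0, 0, 0],
    [0, 0, 0],
    [0, 0, 0]
  ],
  "grip": [28, 28, 28, 28, 28, 28, 28, 28, 28]
}}

```text
time_s: 14.92
tcp_pos: [0.4979, -0.2434, 0.1628]
ee_rot: [[0.581, 0.814, -0.0], [0.814, -0.581, 0.001], [0.0, -0.001, -1.0]]
wrist_force: [0.4, 0.5, -2.9]
gripper_width: 0.39
gripper_force: 30.0
```

Emit:
{"api": "step_arm", "payload": {
  "linear": [
    [15, -8, 0],
    [28, -15, 0],
    [30, -16, 0],
    [32, -17, 0],
    [32, -17, 0],
    [32, -17, 0],
    [32, -17, 0],
    [30, -16, 0],
    [23, -12, 0],
    [11, -6, 0]
  ],
  "delta_rot": [
    [0, 0, 0],
    [0, 0, 0],
    [0, 0, 0],
    [0, 0, 0],
    [0, 0, 0],
    [0, 0, 0],
    [0, 0, 0],
    [0, 0, 0],
    [0, 0, 0],
    [0, 0, 0]
  ],
  "grip": [28, 28, 28, 28, 28, 28, 28, 28, 28, 28]
}}

```text
time_s: 16.18
tcp_pos: [0.5368, 0.0557, 0.162]
ee_rot: [[0.579, 0.815, -0.002], [0.815, -0.579, -0.001], [-0.002, -0.001, -1.0]]
wrist_force: [-0.2, -0.2, -2.3]
gripper_width: 0.392
gripper_force: 30.0
```

Emit:
{"api": "step_arm", "payload": {
  "linear": [
    [0, 0, 0],
    [0, 0, 0]
  ],
  "delta_rot": [
    [0, 0, 0],
    [0, 0, 0]
  ],
  "grip": [28, 28]
}}

```text
time_s: 16.42
tcp_pos: [0.537, 0.0534, 0.1627]
ee_rot: [[0.581, 0.814, -0.001], [0.814, -0.581, -0.0], [-0.001, -0.001, -1.0]]
wrist_force: [-0.4, 0.2, -2.4]
gripper_width: 0.401
gripper_force: 30.0
```

```bash
cat > m5.py <<'E'
from h import *
import pickle
np.set_printoptions(precision=4,suppress=True)
c,T,s=shot('wrist'); R=np.array(s['ee_rot']); t=np.array(s['tcp_pos']); print(s['time_s'],t,R[:,0],R[:,2],s['wrist_force'],s['moment'],s['gripper_width'])
pickle.dump((c,T,s),open('w7.pkl','wb'))
for l in ('pliers','groove','turntable','knob_grip'):
    for d in landmark_of('wrist',l)[:2]: print(l,round(d['score'],2),np.round(d['point'],1),at_z(c,T,d['point'],.09075 if l=='groove' else .15))
ims=[c['img'][:250]]
obs={}
for n in ('scene','top'):
    c,T,s=shot(n); pickle.dump((c,T,s),open(n+'7.pkl','wb'))
    for l in ('ring_centre','groove'):
        for d in landmark_of(n,l)[:2]: print(n,l,round(d['score'],2),np.round(d['point'],1)); 
    S=np.array([.5418,.162,.1105]); print(n,'proj tip',proj(c,T,S),'proj ring', proj(c,T,t+R@np.array([.147,0,.003])))
    u=proj(c,T,S)[0].astype(int); im=c['img'][u[1]-60:u[1]+60,u[0]-64:u[0]+64]; ims.append(cv2.resize(im,None,fx=3,fy=3,interpolation=2))
a=np.hstack(ims[1:]); w=cv2.resize(ims[0],None,fx=768/512,fy=768/512); w=w[:, :768]
cv2.imwrite('pics/m5.png',cv2.resize(np.vstack([w,a]),None,fx=.8,fy=.8,interpolation=cv2.INTER_AREA)[...,::-1])
E
python3 m5.py
```

```text
16.425 [0.537  0.0534 0.1627] [ 0.5812  0.8137 -0.0009] [-0.001  -0.0004 -1.    ] [-0.3859  0.2299 -2.3603] [-0.2337  0.0511  0.0088] 0.4005136383967275
groove 0.57 [182.7  91.5] [0.5424 0.1602 0.0907]
turntable 0.62 [202.9  96.8] [0.5601 0.1401 0.15  ]
scene ring_centre 0.79 [175.8 230.8]
scene ring_centre 0.61 [246.1 143.1]
scene groove 0.63 [306.3 184.4]
scene proj tip [[309.2025 177.5697]] proj ring [[335.4964 173.7541]]
top ring_centre 0.74 [199.4 317.4]
top ring_centre 0.61 [318.7 230.6]
top groove 0.61 [216.5 192.6]
top proj tip [[217.0201 191.2678]] proj ring [[209.8173 164.4346]]
```

View pics/m5.png

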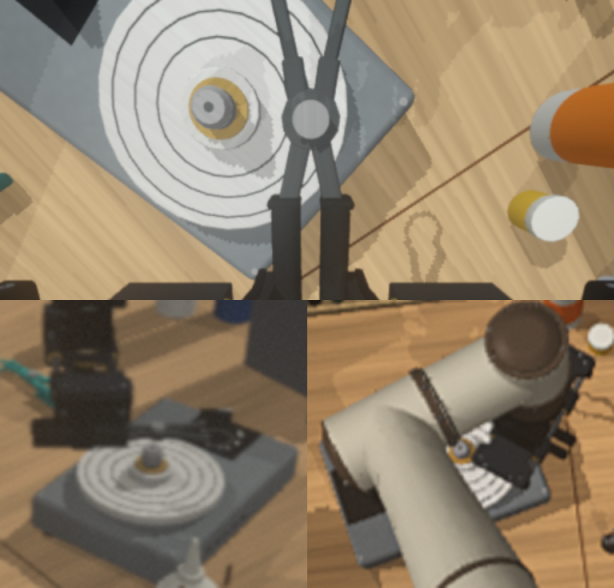

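The wrist strip shows the spindle tip at (208,106), the rivet at (310,119) and the jaws spread towards (281,0) and (344,0). The scene crop shows the pliers held level, with the ring behind the spindle.

```bash
cat > m6.py <<'E'
from h import *
import pickle
np.set_printoptions(precision=4,suppress=True,linewidth=150)
def rivet(c,g,r=22):
    x,y=map(int,g); im=cv2.resize(c['img'][y-r:y+r,x-r:x+r],None,fx=4,fy=4,interpolation=2).astype(int)
    m=((np.ptp(im,axis=2)<28)&(im.mean(2)>im.mean(2)[r*4-6:r*4+6,r*4-6:r*4+6].mean()-22)&(im.mean(2)<im.mean(2)[r*4-6:r*4+6,r*4-6:r*4+6].mean()+25)).astype(np.uint8)
    m=cv2.morphologyEx(m,cv2.MORPH_OPEN,np.ones((7,7),np.uint8))
    n,l,st,ce=cv2.connectedComponentsWithStats(m); k=l[r*4,r*4]; return np.array([x-r,y-r])+(ce[k]+.5)/4-.5, st[k]/4
L={n:pickle.load(open(n+'.pkl','rb')) for n in ('w4','w5','w6','w7')}
px={}
for n,g in (('w4',(243.3,105.3)),('w5',(269.5,82)),('w6',(256.7,108)),('w7',(258.3,99.2))):
    px[n],st=rivet(L[n][0],g,10); print(n,px[n],st)
P=tri([ray(*L[n][:2],px[n]) for n in ('w5','w6')]); print('rivet top tri',P)
for n in ('w6','w7'):
    c,T,s=L[n];R=np.array(s['ee_rot']);t=np.array(s['tcp_pos'])
    for h in (.010,.013,.016):
        z= h if n=='w6' else t[2]-.0036+h
        print(n,h,'rivet in tool mm',R.T@(at_z(c,T,px[n],z)-t)*1000)
c,T,s=L['w7']; R=np.array(s['ee_rot']);t=np.array(s['tcp_pos'])
tip,st=rivet(c,(173.3,88.3),14); print('tip',tip,st,at_z(c,T,tip,.1105),at_z(c,T,(173.3,88.3),.1105))
g=c['img'].astype(int).mean(2)
for r in (2,10,20,30,40,50,175,190,205,215): print(r,g[r,222:296:1].astype(int) if r in(10,190) else '', [222+int(i) for i in np.nonzero(np.diff((g[r,222:296]<95).astype(int)))[0]])
E
python3 m6.py
```

```text
w4 [242.8201 104.5253] [  4.75   4.25  11.    11.5  403.  ]
w5 [269.853  81.706] [  5.75   4.25  11.25  12.   435.  ]
w6 [256.1226 108.0899] [   0.75    0.     19.25   20.   1303.25]
w7 [257.5  98.5] [   0.    0.   20.   20. 1600.]
rivet top tri [ 0.5442 -0.18    0.0163]
w6 0.01 rivet in tool mm [77.9236 -1.4175 61.2366]
w6 0.013 rivet in tool mm [77.916  -1.396  58.2367]
w6 0.016 rivet in tool mm [77.9084 -1.3745 55.2367]
w7 0.01 rivet in tool mm [82.4588 -0.2152 -6.4724]
w7 0.013 rivet in tool mm [82.3605 -0.2075 -9.4723]
w7 0.016 rivet in tool mm [ 82.2622  -0.1998 -12.4723]
tip [173.3572  88.7187] [ 11.    11.     7.75   8.5  210.75] [0.5416 0.1616 0.1105] [0.5418 0.1619 0.1105]
2  [226, 237, 279, 291]
10 [217 218 217 217 211 182 100  80  90  94  94  94  95  95  93  92  83  73  74 107 128 170 203 214 216 216 217 218 219 218 217 215 214 213 213 211 204
 180 148 134 133 133 132 132 133 132 130 129 127 127 125 125 124 122 119  97  88  91  93  95  94  93  93  92  92  89  77  69  94 147 152 153 153 153] [228, 233, 235, 240, 277, 280, 281, 290]
20  [230, 233, 238, 241, 275, 287]
30  [232, 237, 241, 243, 273, 285]
40  [235, 245, 271, 283]
50  [236, 251, 265, 281]
175  [226, 250, 266, 291]
190 [118 117 117 111  78  64  63  63  64  64  63  63  64  62  62  62  61  60  61  59  58  57  57  54  54  52  52  50  61  92 104 126 130 131 131 130 131
 131 134 136 136 134 132 129 121  64  49  51  50  53  52  53  52  53  52  53  53  53  53  53  53  53  52  53  50  50  50  49  52  83 132 136 136 136] [225, 251, 266, 291]
205  [226, 250, 266, 292]
215  [226, 250, 265, 290]
```

```bash
cat > m7.py <<'E'
from h import *
import pickle
np.set_printoptions(precision=4,suppress=True,linewidth=150)
for n,g in (('w6',(256.4,107.9)),('w7',(258,99.1))):
    c,T,s=pickle.load(open(n+'.pkl','rb')); G=cv2.cvtColor(c['img'],cv2.COLOR_RGB2GRAY)
    x,y=map(int,g); p=cv2.resize(G[y-22:y+22,x-22:x+22],None,fx=6,fy=6,interpolation=2)
    p=cv2.GaussianBlur(p,(0,0),3)
    h=cv2.HoughCircles(p,cv2.HOUGH_GRADIENT,1,60,param1=60,param2=12,minRadius=36,maxRadius=80)
    print(n)
    if h is not None:
        for q in h[0][:3]:
            u=np.array([x-22,y-22])+(q[:2]+.5)/6-.5; R=np.array(s['ee_rot']);t=np.array(s['tcp_pos'])
            print(u,q[2]/6,R.T@(at_z(c,T,u,.015 if n=='w6' else t[2]+.0114)-t)*1000)
    print('col',G[y-22:y+22,x].astype(int)); print('row',G[y,x-22:x+22].astype(int))
E
python3 m7.py
```

```text
w6
[256.1667 109.    ] 10.483334 [77.278  -1.3511 56.2364]
col [ 74  74  73  73  73  73  78  81  83  85  85  86  93 134 145 146 146 145 146 146 145 146 145 145 145 145 144 145 145 145 144 145 144 143 128  89  70
  70  78  79  82  95 107 111]
row [161 161 160 160 160 152 108  86  83  84  85  90 117 142 147 148 147 146 148 150 149 147 145 145 144 145 147 146 146 145 146 145 139  93  76  83  84
  84  85  96 117 118 118 121]
w7
[259.     102.3333] 12.666667 [ 80.4843   0.5426 -11.4711]
col [ 94  95  96  96  96 103 140 159 161 162 162 162 162 161 161 161 161 161 160 161 160 160 160 160 160 160 160 160 160 159 160 159 159 160 159 159 159
 156 127  91  78  78  78  78]
row [ 97  98  98  98  98  98 102 122 154 159 161 163 163 163 162 161 163 165 165 165 163 162 160 161 160 160 159 161 162 163 162 161 160 160 160 160 160
 154 118  84  91  93  93  92]
```

Emit:
{"api": "step_arm", "payload": {
  "linear": [
    [-6.5, -7.5, 0],
    [-13, -14, 0],
    [-15, -16, 0],
    [-14, -14, 0],
    [-8, -8, 0],
    [0, 0, 0],
    [0, 0, 0],
    [0, 0, 0]
  ],
  "delta_rot": [
    [0, 0.009, 0],
    [0, 0, 0],
    [0, 0, 0],
    [0, 0, 0],
    [0, 0, 0],
    [0, 0, 0],
    [0, 0, 0],
    [0, 0, 0]
  ],
  "grip": [28, 28, 28, 28, 28, 28, 28, 28]
}}

```text
time_s: 17.98
tcp_pos: [0.4569, 0.0427, 0.1626]
ee_rot: [[0.581, 0.814, 0.006], [0.814, -0.581, 0.007], [0.009, 0.0, -1.0]]
wrist_force: [-0.3, 1.1, -2.2]
gripper_width: 0.392
gripper_force: 30.0
```

```bash
cat > m8.py <<'E'
from h import *
import pickle
np.set_printoptions(precision=4,suppress=True)
s=sense(); R=np.array(s['ee_rot']); t=np.array(s['tcp_pos']); print(s['time_s'],t,R[:,0],R[:,2],s['wrist_force'],s['moment'],s['gripper_width'])
d=np.r_[.5417,.1618,.1]-(t+R@np.array([.1475,.0003,.0021])); print('ring now',t+R@np.array([.1475,.0003,.0021]),'need tool mm',R.T@d*1000)
for n in ('scene','top','wrist'):
    c,T,_=shot(n); pickle.dump((c,T,s),open(n+'8.pkl','wb'))
    for l in ('ring_centre','groove'):
        for q in landmark_of(n,l)[:3]: print(n,l,round(q['score'],2),np.round(q['point'],1))
    print('proj tip',proj(c,T,[.5417,.1618,.1105]),'ring',proj(c,T,t+R@np.array([.1475,.0003,.0021])))
E
python3 m8.py
```

```text
17.975 [0.4569 0.0427 0.1626] [0.5808 0.814  0.0092] [ 0.0055  0.0074 -1.    ] [-0.3184  1.1364 -2.1548] [-0.1529  0.0145 -0.0122] 0.39242464254570275
ring now [0.5428 0.1626 0.1618] need tool mm [-1.8725 -0.4104 61.8069]
scene ring_centre 0.98 [171.5 228.5]
scene ring_centre 0.88 [309.3 160.2]
scene groove 0.85 [307.6 183.1]
scene groove 0.17 [217.5 203.4]
proj tip [[309.1241 177.5777]] ring [[311.1828 161.5122]]
top ring_centre 0.77 [315.4 228.4]
top ring_centre 0.76 [198.8 316.9]
top ring_centre 0.45 [215.2 189.1]
top groove 0.69 [217.6 192.1]
proj tip [[217.082  191.2896]] ring [[215.1643 187.192 ]]
wrist groove 0.62 [258.    6.7]
proj tip [[258.3482  -2.1046]] ring [[259.1994 -46.3535]]
```

Emit:
{"api": "step_arm", "payload": {
  "linear": [
    [-1.9, -0.4, 10],
    [0, 0, 20],
    [0, 0, 12],
    [0, 0, 4],
    [0, 0, 0],
    [0, 0, 0]
  ],
  "delta_rot": [
    [0, 0, 0],
    [0, 0, 0],
    [0, 0, 0],
    [0, 0, 0],
    [0, 0, 0],
    [0, 0, 0]
  ],
  "grip": [28, 28, 28, 28, 28, 28]
}}

```text
time_s: 19.18
tcp_pos: [0.4555, 0.0418, 0.1171]
ee_rot: [[0.581, 0.814, 0.006], [0.814, -0.581, 0.008], [0.01, 0.001, -1.0]]
wrist_force: [-0.7, -0.2, -1.2]
gripper_width: 0.392
gripper_force: 30.0
```

```bash
python3 m8.py; cat > m9.py <<'E'
from h import *
import pickle
np.set_printoptions(linewidth=220)
for n in ('scene','top'):
    c,T,s=pickle.load(open(n+'8.pkl','rb')); u=proj(c,T,[.5417,.1618,.113])[0].astype(int)
    G=cv2.cvtColor(c['img'],cv2.COLOR_RGB2GRAY); w,h=(18,12) if n=='scene' else (12,12)
    print(n,u-[w,h]); 
    for r in range(u[1]-h,u[1]+h): print(r,' '.join('%3d'%v for v in G[r,u[0]-w:u[0]+w]))
E
python3 m9.py
```

```text
19.175 [0.4555 0.0418 0.1171] [0.5805 0.8142 0.0101] [ 0.0065  0.0077 -0.9999] [-0.6599 -0.1622 -1.2077] [-0.1742 -0.0122 -0.0216] 0.39246429634758107
ring now [0.5414 0.1617 0.1165] need tool mm [ 0.0943  0.1488 16.4996]
scene ring_centre 0.82 [172.2 230.4]
scene ring_centre 0.71 [306.  175.8]
scene groove 0.59 [309.3 181.1]
scene groove 0.56 [305.  172.6]
proj tip [[309.1241 177.5777]] ring [[309.1989 175.6967]]
top ring_centre 0.92 [199.7 319.3]
top ring_centre 0.6 [217.  190.5]
top ring_centre 0.56 [305.  137.4]
top groove 0.69 [215.2 192.6]
proj tip [[217.082  191.2896]] ring [[216.9408 190.9367]]
proj tip [[259.28   -40.6264]] ring [[258.9843 -46.4217]]
scene [291 164]
164 120 126 127 119 110 103 101 102 106 103 102  98  94  91  91  91  94  93  93  94  94  96  97  93  93  94  95  93  94  94  95  95  95  95  94  91
165 135 137 136 127 112 101  97 100 102 101  99  93  90  91  93  92  94  92  93  92  94  93  93  94  93  95  94  94  93  93  95  95  94  95  91  81
166 133 134 133 132 126 115 106 102 101 100  95  92  91  91  93  92  94  92  94  93  94  95  93  95  94  94  95  94  94 
[... 4849 characters left out ...]

196 192 211 212 210 212 206 209 169 115  94 109 125 145 153 158 161 166 169 171 175 178 179 182 182
197 180 207 209 182 170 155 163 166 141 129 143 152 157 160 164 168 170 173 177 179 180 181 183 184
198 166 197 174 116  91  74  89 107 114 143 157 160 163 165 170 173 175 178 180 181 183 185 186 188
199 159 171 116  63  53  54  79  66  74 143 165 167 169 172 175 178 178 180 182 184 186 187 188 188
200 158 141 101  61  56  60  77  62  62 121 165 173 175 177 178 180 181 184 185 187 187 190 190 191
201 152 140 133  84  59  62  64  61  93  99 158 179 181 180 181 184 185 187 187 181 179 187 191 192
202 146 150 156 115  74  61  63  64  97  78 116 172 184 183 184 185 181 185 183 174 173 178 189 191
```

Emit:
{"api": "step_arm", "payload": {
  "linear": [
    [-1.1, 0, 3],
    [0, 0, 3],
    [0, 0, 3],
    [-0.1, 0, 2],
    [0, 0, 0],
    [0, 0, 0]
  ],
  "delta_rot": [
    [0, 0, 0],
    [0, 0, 0],
    [0, 0, 0],
    [0, 0, 0],
    [0, 0, 0],
    [0, 0, 0]
  ],
  "grip": [28, 28, 28, 28, 28, 28]
}}

```text
time_s: 20.38
tcp_pos: [0.4545, 0.0407, 0.1056]
ee_rot: [[0.581, 0.814, 0.005], [0.814, -0.581, 0.007], [0.009, 0.0, -1.0]]
wrist_force: [0.1, 0.4, -2.2]
gripper_width: 0.393
gripper_force: 30.0
```

```bash
python3 m8.py | head -4; python3 m9.py
```

```text
20.375 [0.4545 0.0407 0.1056] [0.5806 0.8141 0.0091] [ 0.0054  0.0073 -1.    ] [ 0.1136  0.3859 -2.2493] [-0.1677  0.0333  0.0336] 0.3925378336152948
ring now [0.5404 0.1606 0.1049] need tool mm [1.6969 0.387  4.8812]
scene ring_centre 0.68 [175.1 228.3]
scene ring_centre 0.67 [304.4 177.2]
scene [291 164]
164 120 125 126 121 111 102 100 102 103 102 102  98  92  92  92  93  93  94  93  94  94  94  94  94  93  94  94  94  95  96  94  96  94  95  96  91
165 136 137 136 127 113 100  95  98 100 102  98  94  91  90  92  92  93  93  93  94  94  93  95  94  95  96  95  95  92  94  96  95  94  95  90  82
166 135 133 133 132 128 115 107 105 102 100  95  92  91  92  93  94  93  92  92  94  95  93  93  93  94  94  95  95  96  95  95  94  96  89  80  67
167 131 128 128 127 128 122 119 109 101  99  97  96  94  94  95  94  92  95  93  94  94  94  94  95  95  95  96  96  94  95  94  94  89  79  65  51
168 126 125 125 126 125 124 120 109  99  99 100  99  99 101  99  97  96  96  95  94  94  94  94  96  94  96  95  95  95  95  91  85  73  60  49  46
169 124 125 126 125 123 119 112 105 101 101 102 100 
[... 4473 characters left out ...]

196 191 209 208 209 210 203 206 168 110  91  89  78  82 115 144 150 155 159 162 167 170 173 175 178
197 179 204 209 210 208 197 202 198 152 101  81 106 124 143 155 158 160 163 165 171 175 177 179 180
198 164 196 211 210 181 159 191 191 164 142 127 142 151 157 160 162 164 165 167 171 177 180 182 184
199 158 192 212 179 118  92 130 124 120 144 152 156 159 161 163 166 166 169 169 170 173 176 184 187
200 159 163 185 124  65  52  63  61  66 115 156 163 163 164 166 168 169 171 171 172 172 172 183 189
201 191 167 168 113  60  55  56  58  72  84 147 168 168 167 168 169 171 171 173 173 173 173 178 189
202 192 161 156 139  86  58  58  63  80  64 106 160 172 171 170 170 171 173 172 173 172 172 174 179
```

```bash
cat > m10.py <<'E'
from h import *
import pickle
a=pickle.load(open('scene7.pkl','rb'))[0]['img']; b=pickle.load(open('scene8.pkl','rb'))[0]['img']
A=cv2.cvtColor(a,cv2.COLOR_RGB2GRAY).astype(int);B=cv2.cvtColor(b,cv2.COLOR_RGB2GRAY).astype(int)
print('unobstructed')
print('    '+' '.join('%3d'%v for v in range(293,325)))
for r in range(168,194): print(r,' '.join('%3d'%v for v in A[r,293:325]))
print('diff')
for r in range(168,194): print(r,' '.join('%3d'%v if abs(v)>8 else '  .' for v in (B-A)[r,293:325]))
E
python3 m10.py
```

```text
unobstructed
    293 294 295 296 297 298 299 300 301 302 303 304 305 306 307 308 309 310 311 312 313 314 315 316 317 318 319 320 321 322 323 324
168  41  41  42  44  48  55  67  78  85  86  86  88  88  90  92 103 110 112 110 107  97  85  82  81  79  80  80  82  80  79  76  71
169  45  40  42  43  49  58  64  69  72  73  74  74  76  74  80  96 107 110 111 107  93  80  71  67  69  65  68  67  65  62  62  59
170  44  45  44  45  50  52  57  59  63  60  64  63  63  61  65  78  91  96 100  97  85  71  63  60  59  59  60  59  57  53  54  55
171  45  43  45  45  46  51  55  59  57  61  64  62  60  56  60  66  76  82  85  80  74  67  63  64  61  63  60  56  54  54  51  52
172  45  47  45  44  48  53  59  63  61  63  63  63  61  61  58  58  61  68  68  69  66  65  62  62  63  63  61  60  59  56  57  55
173  41  43  43  44  44  52  60  62  63  60  59  59  61  61  57  56  58  57  58  61  59  59  59  58  57  58  59  58  57  58  56  58
174  42  43  44  45  46  56  63  69  73  82  90  95  95  94  86  73  61  59  61  70  83  89  90  85  81  78  69  62  55  53  55  54
175  44  43  42  40  52  78  95
[... 5213 characters left out ...]
   .   .   .   .   .   .   .   .   .   .
189 -22 -23 -19 -18 -17 -12 -10 -10 -11 -11   .   . -10  -9   .   .   .   .   .   .   .   .   .   .   .   .   .   .   .   .   .   .
190 -28 -24 -20 -18 -19 -15 -11   .   .   .   . -10 -17 -17 -14 -11 -12 -10  -9   .   .   .   .   .   .   .   .   .   .   .   .   .
191 -24 -20 -19 -18 -16 -16 -14   .   .   .   .   .   .  -9   .   .   .   .   .   .   .   .   .   .   .   .   .   .   .   .   .   .
192 -14 -17 -19 -18 -17 -17 -17 -15 -11   .   .   .   .   .   .   .   .   .   .   .   .   .   .   .   .   .   .   .   .   .   .   .
193 -16 -14 -15 -17 -20 -18 -17 -17 -15 -13   .   .   .   .   .   .   .   .   .   .   .   .   .   .   .   .   .   .   .   .   .   .
```

```bash
cat > m11.py <<'E'
from h import *
import pickle
np.set_printoptions(precision=2,suppress=True)
for n,f in (('scene','s'),('top','t')):
    c,T,_=pickle.load(open(n+'8.pkl','rb')); im=cv2.imread(f'pics/{f}.png'); S=np.array([.5417,.1618,.074])
    u=proj(c,T,S)[0].round().astype(int)
    g=cv2.cvtColor(im,cv2.COLOR_BGR2GRAY).astype(int); m=((g>np.percentile(g[u[1]-20:u[1]+20,u[0]-20:u[0]+20],50)-25)&(np.ptp(im.astype(int),axis=2)<30)).astype(np.uint8)
    w=np.zeros_like(m); cv2.ellipse(w,tuple(map(int,u)),(42,42) if n=='scene' else (33,33),0,0,360,1,-1); m&=w
    m=cv2.morphologyEx(m,cv2.MORPH_CLOSE,np.ones((5,5),np.uint8)); k,l,st,ce=cv2.connectedComponentsWithStats(m); k=1+st[1:,4].argmax()
    cn=max(cv2.findContours((l==k).astype(np.uint8),0,1)[0],key=cv2.contourArea); h=cv2.convexHull(cn); e=cv2.fitEllipse(h)
    th=np.linspace(0,2*np.pi,90); P=proj(c,T,S+.085*np.c_[np.cos(th),np.sin(th),0*th]); e0=cv2.fitEllipse(P.astype(np.float32))
    print(n,'fit',np.array(e[0]),e[1],e[2],'pred',np.array(e0[0]),e0[1],e0[2],'bias',np.array(e[0])-e0[0])
    for z in (.105,.1105): print(z,'spindle axis px (bias corrected)',proj(c,T,[.5417,.1618,z])[0]+np.array(e[0])-e0[0])
E
python3 m11.py
```

```text
scene fit [307.34 190.19] (34.542049407958984, 61.57756805419922) 95.99178314208984 pred [308.16 189.52] (34.160221099853516, 61.72120666503906) 95.42044830322266 bias [-0.83  0.67]
0.105 spindle axis px (bias corrected) [308.13 179.93]
0.1105 spindle axis px (bias corrected) [308.29 178.25]
top fit [217.3  195.01] (46.7498664855957, 48.73369216918945) 67.8746566772461 pred [218.17 194.16] (47.63189697265625, 49.3757209777832) 70.22420501708984 bias [-0.87  0.85]
0.105 spindle axis px (bias corrected) [216.38 192.53]
0.1105 spindle axis px (bias corrected) [216.22 192.14]
```

Emit:
{"api": "step_arm", "payload": {
  "linear": [
    [0.1, 0, 1.5],
    [0, 0, 1.5],
    [0, 0, 1.5],
    [0, 0, 1.5],
    [0, 0, 0]
  ],
  "delta_rot": [
    [0, 0, 0],
    [0, 0, 0],
    [0, 0, 0],
    [0, 0, 0],
    [0, 0, 0]
  ],
  "grip": [28, 28, 28, 28, 28]
}}

```text
time_s: 21.45
tcp_pos: [0.4544, 0.0408, 0.0994]
ee_rot: [[0.581, 0.814, 0.005], [0.814, -0.581, 0.007], [0.009, -0.0, -1.0]]
wrist_force: [0.2, -0.2, -2.4]
gripper_width: 0.398
gripper_force: 30.0
```

Emit:
{"api": "step_arm", "payload": {
  "linear": [
    [0, 0, 1.5],
    [0, 0, 1.5],
    [0, 0, 1],
    [0, 0, 0],
    [0, 0, 0]
  ],
  "delta_rot": [
    [0, 0, 0],
    [0, 0, 0],
    [0, 0, 0],
    [0, 0, 0],
    [0, 0, 0]
  ],
  "grip": [28, 28, 28, 28, 28]
}}

```text
time_s: 22.08
tcp_pos: [0.4545, 0.0408, 0.0956]
ee_rot: [[0.581, 0.814, 0.005], [0.814, -0.581, 0.007], [0.009, 0.0, -1.0]]
wrist_force: [-0.2, -0.8, -2.5]
gripper_width: 0.397
gripper_force: 30.0
```

```bash
python3 m8.py | head -2; sed -i 's/range(168,194)/range(176,196)/' m10.py; python3 m10.py | sed -n '/diff/,$p'; python3 -c "
from station import sense
for i in range(3): s=sense(); print(s['wrist_force'],s['moment'])"
```

```text
22.075 [0.4545 0.0408 0.0956] [0.5806 0.8141 0.009 ] [ 0.0053  0.0073 -1.    ] [-0.2455 -0.7576 -2.5231] [-0.2004 -0.029  -0.0449] 0.39743655192913663
ring now [0.5404 0.1608 0.0948] need tool mm [ 1.631   0.4304 -5.1611]
diff
176 103 106 106 107  85  40   . -22 -25 -24 -12   .   .   .   .  11  16  16  14   .   .   .   .   .   .   .   .   .   .   .   .   .
177  64  63  69  62  35  -9 -48 -64 -66 -54 -31  -9   .   .   .   .   .   .   .   .   .   .   .   .   .   .   .   .   .   .   .   .
178 -15 -11 -13 -20 -38 -60 -80 -89 -91 -79 -41 -13   .   .   .   .   .   .   .   .   .   .   .   .   .   .   .   .   .   .   .   .
179 -65 -62 -71 -73 -65 -64 -66 -67 -83 -76 -40 -16   .   .   .   .   .   .   .   .   .   .   .   .   .   .   .   .   .   .   .   .
180 -71 -69 -70 -54 -35 -23 -24 -37 -53 -59 -47 -22   .   .   .   .   .   .   .   .   .   .   .   .   .   .   .   .   .   .   .   .
181 -84 -80 -73 -54 -35 -29 -28 -36 -45 -51 -43 -22   .   .   .   .   .   .   . -13 -15   .   .   .   .   .   .   .   .   .   .   .
182 -99 -94 -83 -71 -72 -76 -76 -73 -66 -56 -38 -16   .   .   .   .   .   .   . -
[... 1296 characters left out ...]
   .   .   .   .   .   .   .   .   .   .   .   .   .   .   .   .   .   .   .
193 -15 -13 -15 -17 -20 -17 -18 -16 -15 -11   .   .   .   .   .   .   .   .   .   .   .   .   .   .   .   .   .   .   .   .   .   .
194 -15 -16 -13 -13 -18 -16 -17 -20 -18 -18 -12 -12   .   .   .   .   .   .   .   .   .   .   .   .   .   .   .   .   .   .   .   .
195 -23 -22 -17 -12 -16 -16 -17 -17 -18 -14 -19 -16 -15 -16 -12   .   .   .   .   .   .   .   .   .   .   .   .   .   .   .   .   .
[-0.22483685  0.03944572 -2.30222403] [-0.19790172  0.01621514  0.03589331]
[-0.22483685  0.03944572 -2.30222403] [-0.19790172  0.01621514  0.03589331]
[-0.22483685  0.03944572 -2.30222403] [-0.19790172  0.01621514  0.03589331]
```

Emit:
{"api": "step_arm", "payload": {
  "linear": [
    [0.4, 0.2, 0],
    [0.4, 0.1, 0.5],
    [0, 0, 0.7],
    [0, 0, 0.7],
    [0, 0, 0.6],
    [0, 0, 0],
    [0, 0, 0]
  ],
  "delta_rot": [
    [0, 0, 0],
    [0, 0, 0],
    [0, 0, 0],
    [0, 0, 0],
    [0, 0, 0],
    [0, 0, 0],
    [0, 0, 0]
  ],
  "grip": [28, 28, 28, 28, 28, 28, 28]
}}

```text
time_s: 23.4
tcp_pos: [0.4553, 0.0413, 0.0931]
ee_rot: [[0.581, 0.814, 0.005], [0.814, -0.581, 0.007], [0.009, 0.0, -1.0]]
wrist_force: [0.3, 0.2, -3.0]
gripper_width: 0.393
gripper_force: 30.0
```

Emit:
{"api": "step_arm", "payload": {
  "linear": [
    [0, 0, 0.5],
    [0, 0, 0.5],
    [0, 0, 0],
    [0, 0, 0]
  ],
  "delta_rot": [
    [0, 0, 0],
    [0, 0, 0],
    [0, 0, 0],
    [0, 0, 0]
  ],
  "grip": [28, 28, 28, 28]
}}

```text
time_s: 23.9
tcp_pos: [0.4553, 0.0413, 0.0921]
ee_rot: [[0.581, 0.814, 0.005], [0.814, -0.581, 0.007], [0.009, 0.0, -1.0]]
wrist_force: [-0.6, -0.0, -1.8]
gripper_width: 0.39
gripper_force: 30.0
```

```bash
cp scene8.pkl prev.pkl; python3 m8.py | head -2; python3 m10.py | sed -n '/diff/,$p' | cut -c1-105
```

```text
23.9 [0.4553 0.0413 0.0921] [0.5807 0.8141 0.009 ] [ 0.0053  0.0073 -1.    ] [-0.6265 -0.0024 -1.7996] [-0.1918 -0.0117  0.0201] 0.39013107333488056
ring now [0.5412 0.1613 0.0913] need tool mm [ 0.8339  0.1324 -8.6704]
diff
176 112 114 117 118  98  59  26  13  11   .   .   .   .   .   .  11  17  14  14   9   .   .   .   9   .  
177 100 100 104 101  82  40   . -10 -18 -22 -21   .   .   .   .   .   .   .   .   .   .   .   .   .   .  
178  43  43  35  25   . -16 -40 -59 -71 -70 -49 -19   .   .   .   .   .   .   .   .   .   .   .   .   .  
179 -35 -40 -55 -67 -79 -85 -95 -99 -101 -88 -55 -23   .   .   .   .   .   .   .   .   .   .   .   .   . 
180 -85 -87 -93 -96 -94 -88 -80 -76 -78 -74 -49 -19   .   .   .   .   .   .   .   .   .   .   .   .   .  
181 -93 -81 -72 -70 -58 -39 -31 -31 -54 -68 -48 -19   .   .   .   .   .   .   .   .   .   .   .   .   .  
182 -92 -76 -57 -54 -45 -38 -30 -29 -43 -53 -41 -17   .   .   .   .   .   .   . -14 -14   .   .   .   .  
183 -87 -77 -79 -87 -78 -75 -71 -62 -52 -42 -32 -15   .   .   .   .   .   .   . -19 -26 -12   .   .   .  
184 -69 -77 -88 -97 -99 -10
[... 542 characters left out ...]
  -9 -11 -13 -13 -13 -12 -10   .   .   .   .   .   .   .   .   .  
190 -47 -36 -23 -18 -16 -14 -10   .   .   .   .   . -11 -11 -10  -9   .   .   .   .   .   .   .   .   .  
191 -27 -23 -20 -19 -17 -15 -14  -9   .   .   .   .   .   .   .   .   .   .   .   .   .   .   .   .   .  
192 -16 -18 -19 -17 -15 -16 -16 -14 -10   .   .   .   .   .   .   .   .   .   .   .   .   .   .   .   .  
193 -16 -15 -16 -16 -19 -18 -20 -15 -12 -12   .   .   .   .   .   .   .   .   .   .   .   .   .   .   .  
194 -16 -16 -13 -16 -17 -19 -17 -20 -17 -18 -13 -11   .   .   .   .   .   .   .   .   .   .   .   .   .  
195 -25 -20 -18 -14 -15 -16 -17 -17 -17 -17 -20 -15 -15 -15   .   .   .   .   .   .   .   .   .   .   .
```

Emit:
{"api": "step_arm", "payload": {
  "linear": [
    [0, 0, 0.5],
    [0, 0, 0],
    [0, 0, 0]
  ],
  "delta_rot": [
    [0, 0, 0],
    [0, 0, 0],
    [0, 0, 0]
  ],
  "grip": [28, 28, 28]
}}

```text
time_s: 24.72
tcp_pos: [0.4552, 0.0413, 0.0916]
ee_rot: [[0.581, 0.814, 0.005], [0.814, -0.581, 0.007], [0.009, -0.0, -1.0]]
wrist_force: [-0.0, -0.2, -2.7]
gripper_width: 0.391
gripper_force: 30.0
```

Emit:
{"api": "step_arm", "payload": {
  "linear": [
    [0, 0, 0.4],
    [0, 0, 0],
    [0, 0, 0]
  ],
  "delta_rot": [
    [0, 0, 0],
    [0, 0, 0],
    [0, 0, 0]
  ],
  "grip": [28, 28, 28]
}}

```text
time_s: 25.1
tcp_pos: [0.4552, 0.0413, 0.0912]
ee_rot: [[0.581, 0.814, 0.005], [0.814, -0.581, 0.007], [0.009, 0.0, -1.0]]
wrist_force: [0.1, -0.3, -2.9]
gripper_width: 0.396
gripper_force: 30.0
```

Emit:
{"api": "step_arm", "payload": {
  "linear": [
    [0, 0, 0.4],
    [0, 0, 0],
    [0, 0, 0]
  ],
  "delta_rot": [
    [0, 0, 0],
    [0, 0, 0],
    [0, 0, 0]
  ],
  "grip": [28, 28, 28]
}}

```text
time_s: 25.48
tcp_pos: [0.4553, 0.0413, 0.0908]
ee_rot: [[0.581, 0.814, 0.005], [0.814, -0.581, 0.007], [0.009, 0.0, -1.0]]
wrist_force: [-0.0, -1.2, -1.2]
gripper_width: 0.39
gripper_force: 30.0
```

```bash
python3 - <<'E'
from h import *
F=[];M=[]
for i in range(12):
    capture('scene'); s=sense(); F.append(s['wrist_force']);M.append(s['moment'])
print(np.mean(F,0),np.std(F,0),np.mean(M,0),s['tcp_pos'],s['time_s'])
E
```

```text
[-0.24519451 -0.09583101 -1.25072444] [0.51781425 0.56734972 0.37491989] [-0.14989664 -0.02500779  0.01251854] [0.45526064 0.04133987 0.09079864] 26.075
```

Emit:
{"api": "step_arm", "payload": {
  "linear": [
    [0, 0, -0.7],
    [0, 0, 0],
    [0, 0, 0]
  ],
  "delta_rot": [
    [0, 0, 0],
    [0, 0, 0],
    [0, 0, 0]
  ],
  "grip": [28, 28, 28]
}}

```text
time_s: 26.45
tcp_pos: [0.4551, 0.0413, 0.0914]
ee_rot: [[0.581, 0.814, 0.005], [0.814, -0.581, 0.007], [0.009, -0.0, -1.0]]
wrist_force: [-0.6, 0.3, -1.9]
gripper_width: 0.395
gripper_force: 30.0
```

```bash
python3 - <<'E'
from h import *
F=[];M=[]
for i in range(10):
    capture('scene'); s=sense(); F.append(s['wrist_force']);M.append(s['moment'])
print(np.mean(F,0),np.mean(M,0),s['tcp_pos'],s['time_s'],s['gripper_width'],s['gripper_force'])
c=capture('scene'); a=cv2.imread('pics/s.png')[...,::-1].astype(int)
d=np.abs(c['img'].astype(int)-a).max(2)
for n,(x,y) in dict(glue=(323,250),spray=(171,310),potg=(380,162),poty=(287,271),potbr=(88,260),drop=(255,298),fig=(218,206),knob=(337,168)).items(): print(n,d[y-7:y+7,x-7:x+7].mean().round(1))
E
```

```text
[-2.05537452e-01  1.60658383e-03 -2.13224020e+00] [-0.16467635 -0.00714341  0.00764519] [0.45521359 0.04133602 0.09146825] 26.95 0.39238427705483464 29.990528225898743
glue 4.1
spray 2.9
potg 9.5
poty 5.3
potbr 10.5
drop 4.5
fig 4.3
knob 7.4
```

```bash
python3 -c "
from station import finish_job; print(finish_job())"
```

```text
the job is handed in; nothing more can be done
None
```

The job is handed in after about 27 s of the 54 s: the selector is at park, and the squeezed pliers hold the spread ring level at the groove, about 0.7 mm above a light touch on the washer, with the other things on the table undisturbed. Before gripping, I pushed the pliers about 37° round on the table so the last joint stayed within its range.

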